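# Put the wire reels back on the stand in order of size

## Robot

A 6-joint arm with a two-finger parallel gripper is mounted at the origin on the work surface. World frame = base frame: x ahead of the robot, y to its left, z up, the work surface at z = 0. Lengths are in m, angles in rad, forces in N, time in s.
With the tool pointing down it reaches from about 0.35 to 0.725 m from the base axis. Payload 4.3 kg.
Tool frame: the origin (TCP) lies at the very end of the fingers, on their centre line; the grasp point (between the pads) lies 19 mm behind it; z points along the fingers, y is the line along which they close (so a half turn about z gives the same grasp; the last joint's range is limited). The gripper opens to 85 mm and grips with 20 to 120 N. Pads are 22 mm wide; open, the fingers measure 114 mm over their backs; the gripper's body (76 mm by 85 mm) begins 54 mm behind the grasp point. The pads swing forward as they close: fully open they stand 13 mm farther back than shut.
Start: joints at [1.131, 0.377, 0.081, 1.274, 0, 1.46], TCP at [0.186, 0.544, 0.231] pointing down, gripper open.
Joint ranges: [-2.72, 2.72], [-0.84, 1.66], [-1.02, 1.22], [-1.77, 2.12], [-1.37, 1.28], [-3.14, 3.14]. Speed limits (rad/s): [2.57, 2.57, 3.14, 3.14, 3.14, 3.14].

## Interface

Orientations are given as a rotation vector (axis times angle).
In Python, from bench import ctrl gives the robot as it stands. The module is installed in compiled form; this text tells all that it offers.
- The arm moves only by the tool carry_out, never from a script. Its argument "commands" is a list that holds one entry, the list of rows, each a list of 6 numbers: the shift along the world's x, y, z in units of 25 mm (1.0 is 25 mm), then the turn, a rotation vector about the world's x, y, z in degrees. In form: [[[tx, ty, tz, ax, ay, az], ...]]. A call has 1 to 20 rows; each row shifts and turns the commanded pose from where the row before left it; what a row does not reach is not made up. A row lasts 1/8 s, in which the tool goes at most 62.5 mm and 10.7 degrees, less where a joint would pass 70% of its speed; a pose out of reach is approached as far as the arm can. A call is refused whole if a number of a shift passes 1 or a number of a turn 10.7, either way. A call with a gripper value outside its range is refused whole. "fingers" is the finger opening in mm, from 0 to 85.4, set as the call begins (left out, the last holds). The fingers move at their own pace and stop on an object; "force" is the grip in N (left out, the last holds). Time passes only in rows, so rows that do not move let the fingers close. It gives the time, the measured TCP pose, the force, the opening and the grip force at its end, in the units of the state.
- ctrl.read_state(): the state, without advancing time (a new reading comes with each control period).
- ctrl.grab_frame(name): name is "scene" or "top"; returns a dict with "frame" (384x512x3 uint8, red, green, blue), "depth" (384x512 float32, m along the optical axis (not along the pixel's ray), 0 where there is no reading), "fx", "fy", "cx", "cy" (pixels), "dist_coeffs" ([k1, k2, p1, p2, k3] as OpenCV has them; the pictures are not rectified), "extrinsics" (4x4, takes a point from camera to world coordinates). Camera axes: x right, y down, z forward; pixel columns grow to the right and rows downward; lengths in m; the calibration is good to about 2 mm. A picture is of the moment at which its call begins.
- ctrl.close_job(): hands the job in; it is judged then, once.
The state is a dict: "time_s": time; "joint_pos": joint angles; "qvel": joint speeds; "joint_torque": joint torques, N m; "tcp_pos": TCP position; "tcp_rot": TCP orientation; "wrist_force": force on the tool from outside, world axes, zero at the start; "moment": the same for the moment, N m; "grip_width": finger opening in m; "grip_force": force on a finger pad.
Only numpy, scipy, OpenCV 4.12 (cv2) and the standard library are available. Lean on these libraries where they do the work, as an engineer would, in place of code of your own. Each camera call takes 0.05 s, during which the arm holds its last target. There are 200 camera calls.

## Task

Put the four wire reels back on the reel stand, one on each spindle and in order of size: the biggest on the spindle nearest the green cutting mat, the smallest on the one farthest from it. Each reel should sit flat on the board. Take care not to push aside or knock over the jar of pearls standing among them.

Things in the scene. Friction and masses are not known exactly. Their poses are not given: they have to be found in the camera images.
- reel_65: Wire reel, the biggest: white flanges, gold wire. Outer diameter 65 mm, height 40 mm, a 24 mm bore right through it; stands flat on one flange with its axis upright. Both flanges have the same diameter and the wire lies just inside them, so it is gripped across the flanges from above. Rigid, under 350 g. Origin: centre of its underside; z runs up its axis.
- reel_56: Wire reel, second biggest: black flanges, silver wire. Outer diameter 56 mm, height 36 mm, a 24 mm bore right through it; stands flat on one flange with its axis upright. Both flanges have the same diameter and the wire lies just inside them, so it is gripped across the flanges from above. Rigid, under 350 g. Origin: centre of its underside; z runs up its axis.
- reel_47: Wire reel, third: red flanges, copper-coloured wire. Outer diameter 47 mm, height 32 mm, a 24 mm bore right through it; stands flat on one flange with its axis upright. Both flanges have the same diameter and the wire lies just inside them, so it is gripped across the flanges from above. Rigid, under 350 g. Origin: centre of its underside; z runs up its axis.
- reel_38: Wire reel, the smallest: blue flanges, gold wire. Outer diameter 38 mm, height 28 mm, a 24 mm bore right through it; stands flat on one flange with its axis upright. Both flanges have the same diameter and the wire lies just inside them, so it is gripped across the flanges from above. Rigid, under 350 g. Origin: centre of its underside; z runs up its axis.
- spindle_1: Upright dark dowel, 8 mm thick, 52 mm tall, the one at the stand's left (+y) end; one of four in a row 90 mm apart on a fixed beech stand (board 95 x 350 mm, top 18 mm above the bench; row along its middle, crosswise to the robot, turned up to 12 degrees). Origin: its foot, on the board's top; y along the row towards spindle_1, z up. A reel slips over it with 8 mm play and rests on the board.
- spindle_2: Upright dark dowel, 8 mm thick, 52 mm tall, second from the left; one of four in a row 90 mm apart on a fixed beech stand (board 95 x 350 mm, top 18 mm above the bench; row along its middle, crosswise to the robot, turned up to 12 degrees). Origin: its foot, on the board's top; y along the row towards spindle_1, z up. A reel slips over it with 8 mm play and rests on the board.
- spindle_3: Upright dark dowel, 8 mm thick, 52 mm tall, third from the left; one of four in a row 90 mm apart on a fixed beech stand (board 95 x 350 mm, top 18 mm above the bench; row along its middle, crosswise to the robot, turned up to 12 degrees). Origin: its foot, on the board's top; y along the row towards spindle_1, z up. A reel slips over it with 8 mm play and rests on the board.
- spindle_4: Upright dark dowel, 8 mm thick, 52 mm tall, the one at the stand's right (-y) end; one of four in a row 90 mm apart on a fixed beech stand (board 95 x 350 mm, top 18 mm above the bench; row along its middle, crosswise to the robot, turned up to 12 degrees). Origin: its foot, on the board's top; y along the row towards spindle_1, z up. A reel slips over it with 8 mm play and rests on the board.
- mat: Green cutting mat, 150 x 220 x 3 mm, fixed, with a ruler and an orange-handled cutter on it. It lies beyond one end of the reel stand, left or right; a grey bead board of the same size lies beyond the other end. Origin: centre of its underside.
- pearl_jar: Clear jar of pearls with a silver-white lid, 41 mm across, 54 mm tall, standing loose among the reels (as does a flat silver tin, 46 mm across and 19 mm high, not listed). At the start neighbours among reels, jar and tin are at least 90 mm apart, centre to centre. Origin: centre of its underside.
Things that resemble listed ones, but are neither listed nor needed, are in the scene too. Of the things shaped like the reel_38, the blue one is meant.

How it is judged:
At the end, for the whole second after the job is handed in: The four reels are threaded on the four spindles (axis within 11 mm of the spindle's), largest to smallest counting from the mat's end of the stand, each lying flat on the board (underside 13 to 23 mm above the bench, tilted under 0.1 rad), released and at rest (((y of mat in the frame of spindle_2 above 0 m and horizontal distance between reel_65 and spindle_1 below 0.011 m and horizontal distance between reel_56 and spindle_2 below 0.011 m and horizontal distance between reel_47 and spindle_3 below 0.011 m and horizontal distance between reel_38 and spindle_4 below 0.011 m) or (y of mat in the frame of spindle_2 below 0 m and horizontal distance between reel_65 and spindle_4 below 0.011 m and horizontal distance between reel_56 and spindle_3 below 0.011 m and horizontal distance between reel_47 and spindle_2 below 0.011 m and horizontal distance between reel_38 and spindle_1 below 0.011 m)) and height (world z) of reel_65 between 0.013 and 0.023 m and angle between each of reel_65, reel_56, reel_47, reel_38's own z axis and vertical below 0.1 rad and linear speed of each of reel_65, reel_56, reel_47, reel_38 below 0.02 m/s and angular speed of each of reel_65, reel_56, reel_47, reel_38 below 0.2 rad/s and height (world z) of reel_56 between 0.013 and 0.023 m and height (world z) of reel_47 between 0.013 and 0.023 m and height (world z) of reel_38 between 0.013 and 0.023 m); the robot touches nothing.
It fails at once if the jar of pearls is pushed more than 30 mm from its place or tipped more than 0.35 rad (distance of pearl_jar from where it was at the start of the episode above 0.03 m or angle between pearl_jar's own z axis and vertical above 0.35 rad).
It also fails if it takes over 109 s, if anything falls off the work surface, if the arm or the gripper's body presses on something with over 40 N, if the wrist force passes 120 N, or if a joint passes its speed limit or range.

## Working session

There is one attempt and no reset: what is moved stays moved. The work goes in short steps, Python scripts to look and compute and a tool call to move; the robot and the scene stay as the last step left them, time stands still between calls to the robot, and variables do not carry over. Pictures are saved under pics/ and viewed, at most 14 in all, crops included, and the job is handed in when it is done.

Besides the shell and the picture viewer there is one more tool, called after "Call:" by a JSON object that holds its "fn" and its "kwargs". carry_out: Moves the arm, as the interface text tells. Its arguments: {"type":"object","properties":{"commands":{"type":"array","items":{"type":"array","items":{"type":"array","items":{"type":"number"}}}},"fingers":{"type":"number"},"force":{"type":"number"}},"required":["commands"]}

```bash
mkdir -p pics; cat > h.py <<'E'
import numpy as np, cv2
from bench import ctrl
def grab(n):
    f=ctrl.grab_frame(n); return f
def K(f): return np.array([[f['fx'],0,f['cx']],[0,f['fy'],f['cy']],[0,0,1.]])
def save(f,p,s=1.5):
    cv2.imwrite(p,cv2.resize(f['frame'][:,:,::-1],None,fx=s,fy=s))
def ray(f,uv):
    p=cv2.undistortPoints(np.array(uv,float).reshape(-1,1,2),K(f),np.array(f['dist_coeffs'],float)).reshape(-1,2)
    d=np.c_[p,np.ones(len(p))]; E=np.array(f['extrinsics'])
    return E[:3,3], d@E[:3,:3].T
def at_z(f,uv,z):
    o,d=ray(f,uv); return o+d*((z-o[2])/d[:,2])[:,None]
def cloud(f):
    h,w=f['depth'].shape; u,v=np.meshgrid(np.arange(w),np.arange(h))
    o,d=ray(f,np.c_[u.ravel(),v.ravel()]); return (o+d*f['depth'].reshape(-1,1)).reshape(h,w,3)
E
python3 - <<'E'
from h import *
for n in('scene','top'):
    f=grab(n); save(f,f'pics/{n}0.png'); np.savez(f'{n}0.npz',**f); print(n,np.round(f['extrinsics'],3),f['fx'],f['dist_coeffs'])
s=ctrl.read_state(); print({k:np.round(v,3) for k,v in s.items()})
E
```

```text
scene [[-0.714  0.566 -0.412  1.077]
 [ 0.7    0.566 -0.436  0.569]
 [-0.014 -0.6   -0.8    1.067]
 [ 0.     0.     0.     1.   ]] 461.3677422654379 [-0.11131861  0.          0.          0.          0.        ]
top [[-0.016 -0.986  0.167  0.354]
 [-1.     0.018  0.011  0.007]
 [-0.014 -0.167 -0.986  1.074]
 [ 0.     0.     0.     1.   ]] 352.6621220174339 [-0.10651699  0.          0.          0.          0.        ]
{'time_s': np.float64(0.1), 'joint_pos': array([ 1.131,  0.378,  0.08 ,  1.274, -0.   ,  1.46 ]), 'qvel': array([-0.   , -0.002,  0.003, -0.001, -0.001,  0.   ]), 'joint_torque': array([ 2.0000e-03, -4.6469e+01,  2.7058e+01,  1.2000e-02, -0.0000e+00,
        0.0000e+00]), 'tcp_pos': array([0.186, 0.543, 0.23 ]), 'tcp_rot': array([-5.160e-01, -3.098e+00,  3.000e-03]), 'wrist_force': array([ 0.359, -0.452, -0.07 ]), 'moment': array([-0.032, -0.017,  0.005]), 'grip_force': np.float64(0.0), 'grip_width': np.float64(0.085)}
```

View pics/top0.png

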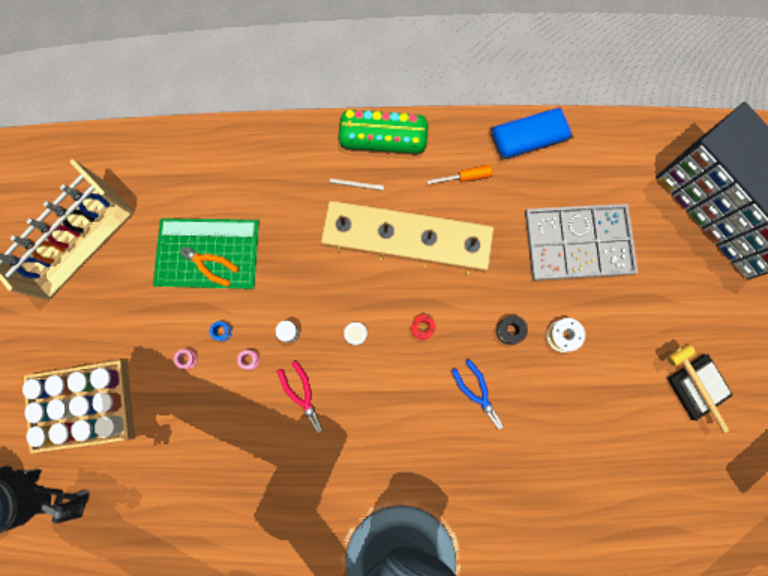

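View pics/scene0.png

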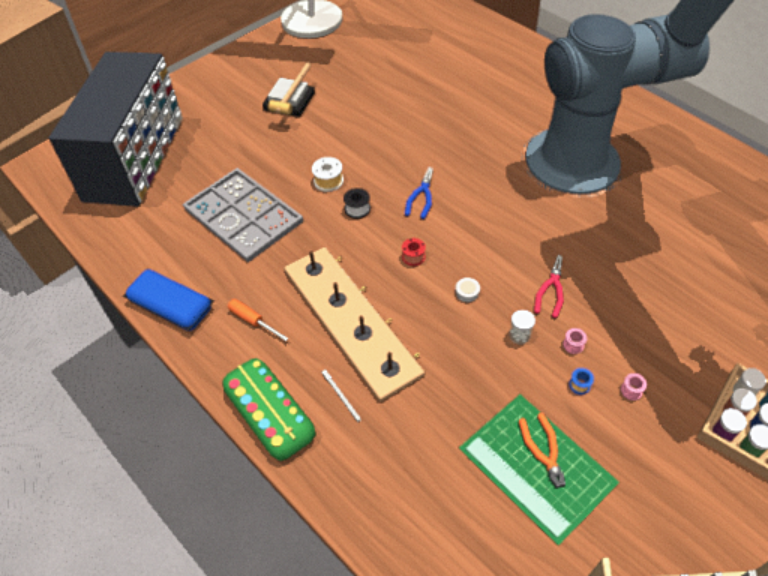

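Top view (768-px image): the mat is at (207,253), on the left (+y), so reel_65 goes to spindle_1. The spindles are at (343,224), (386,231), (430,238) and (473,244). The jar is at (286,330) and the tin at (355,333).

Things that could be mistaken:
- **reel_38:** blue (221,331), versus pink look-alikes at (185,358) and (248,359). I choose the blue one.
- **reel_65:** white/gold at (566,334), versus the jar lid (286,330) and the tin (355,333).
- **reel_56:** black at (512,329), nothing similar nearby.
- **reel_47:** red at (423,326), nothing similar nearby.

```bash
cat > meas.py <<'E'
from h import *
from scipy.optimize import least_squares
F={n:dict(np.load(n+'0.npz')) for n in('top','scene')}
obj=dict(r65=(566,334,.0325),r56=(512,329,.028),r47=(423,326,.0235),r38=(221,331,.019),jar=(286,330,.0205),tin=(355,333,.023),pinkA=(248,359,.019),pinkB=(185,358,.019))
C={n:cloud(f) for n,f in F.items()}
for k,(u,v,r) in obj.items():
    c0=at_z(F['top'],[[u/1.5,v/1.5]],.03)[0,:2]
    for n in C:
        P=C[n].reshape(-1,3); c=c0
        for _ in range(3):
            q=P[(np.linalg.norm(P[:,:2]-c,axis=1)<r+.012)&(P[:,2]>.012)]
            zt=np.percentile(q[:,2],90)
            t=q[q[:,2]>zt-.004]
            (x,y),rr=cv2.minEnclosingCircle((t[:,:2]*1000).astype(np.float32)); c=np.array([x,y])/1000
        print(k,n,np.round(c,4),'r',round(rr,1),'z',np.round(np.median(t[:,2]),4),len(t))
for i,(u,v) in enumerate([(343,224),(386,231),(430,238),(473,244)]):
    c0=at_z(F['top'],[[u/1.5,v/1.5]],.05)[0,:2]
    for n in C:
        P=C[n].reshape(-1,3)
        q=P[(np.linalg.norm(P[:,:2]-c0,axis=1)<.03)]
        t=q[q[:,2]>.045]; b=np.median(q[abs(q[:,2]-.018)<.008][:,2])
        print('sp',i+1,n,np.round(np.median(t,0),4) if len(t) else None,len(t),'zmax',q[:,2].max().round(4),'board',b.round(4))
# board outline
for n in C:
    P=C[n].reshape(-1,3); m=(abs(P[:,2]-.018)<.006)&(P[:,0]>.5)&(P[:,0]<.8)&(abs(P[:,1])<.28)
    im=F[n]['frame'].reshape(-1,3).astype(int); m&=(im[:,0]>180)&(im[:,1]>150)&(im[:,2]<190)
    rc=cv2.minAreaRect((P[m][:,:2]*1000).astype(np.float32)); print(n,rc)
f=F['top']['frame'][190:260,90:410,::-1]; cv2.imwrite('pics/crop0.png',cv2.resize(f,None,fx=2.5,fy=2.5,interpolation=cv2.INTER_CUBIC))
E
python3 meas.py
```

```text
r65 top [ 0.4329 -0.3391] r 33.1 z 0.0396 268
r65 scene [ 0.4343 -0.338 ] r 33.6 z 0.04 147
r56 top [ 0.4465 -0.231 ] r 28.6 z 0.0359 198
r56 scene [ 0.4436 -0.2294] r 29.2 z 0.0361 137
r47 top [ 0.4558 -0.0549] r 23.4 z 0.032 115
r47 scene [ 0.4545 -0.0518] r 24.2 z 0.0318 106
r38 top [0.4538 0.3572] r 19.1 z 0.0276 70
r38 scene [0.455 0.358] r 18.9 z 0.0279 69
jar top [0.4497 0.2152] r 20.5 z 0.0537 122
jar scene [0.4498 0.2167] r 20.5 z 0.0534 135
tin top [0.4456 0.0814] r 22.6 z 0.0188 151
tin scene [0.4459 0.0837] r 23.4 z 0.0194 121
pinkA top [0.3953 0.2985] r 18.4 z 0.0276 60
pinkA scene [0.3959 0.3003] r 20.1 z 0.0276 80
pinkB top [0.3977 0.4288] r 19.9 z 0.0278 61
pinkB scene [0.3994 0.4313] r 20.1 z 0.0287 68
sp 1 top [0.6716 0.1046 0.0656] 12 zmax 0.0691 board 0.0176
sp 1 scene [0.6731 0.1085 0.0592] 20 zmax 0.0703 board 0.0178
sp 2 top [0.6552 0.0164 0.0632] 13 zmax 0.0707 board 0.0176
sp 2 scene [0.6564 0.0207 0.0592] 20 zmax 0.0744 board 0.0178
sp 3 top [ 0.6388 -0.072   0.0642] 11 zmax 0.072 board 0.0175
sp 3 scene [ 0.6401 -0.0683  0.0596] 20 zmax 0.0716 board 0.018
sp 4 top [ 0.6225 -0.1567  0.0634] 12 zmax 0.072 board 0.0178
sp 4 scene [ 0.6233 -0.157   0.0596] 20 zmax 0.0717 board 0.0177
top ((676.1948852539062, -26.568466186523438), (219.91062927246094, 354.94281005859375), 0.23501445353031158)
scene ((667.2127685546875, -24.609573364257812), (217.25843811035156, 356.16986083984375), 3.252732992172241)
```

View pics/crop0.png

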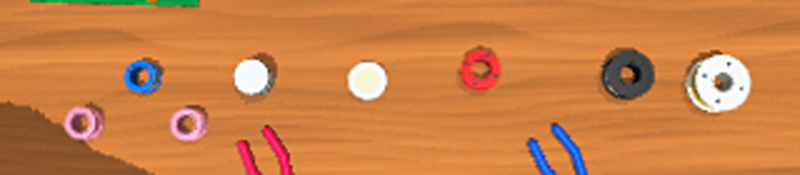

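The crop (800 px wide) shows the blue reel at (143,76), pink look-alikes at (84,124) and (189,124), the jar at (253,76), the tin at (367,80), red at (480,70), black at (628,74) and white at (720,83). That confirms the choices. I grip with the fingers closing across the row (heading −10.8°) and start with reel_38.

Call:
{"fn": "carry_out", "kwargs": {"commands": [[[0.9, -0.62, 0, 0, 0, -6.8], [0.9, -0.62, 0, 0, 0, -6.8], [0.9, -0.62, 0, 0, 0, -6.8], [0.9, -0.62, 0, 0, 0, -6.8], [0.9, -0.62, 0, 0, 0, -6.8], [0.9, -0.62, 0, 0, 0, -6.8], [0.9, -0.62, -0.8, 0, 0, -6.8], [0.9, -0.62, -0.8, 0, 0, -6.8], [0.9, -0.62, -0.8, 0, 0, -6.8], [0.9, -0.62, -0.8, 0, 0, -6.8], [0.9, -0.62, -0.8, 0, 0, -6.8], [0.9, -0.62, -0.8, 0, 0, -6.8], [0, 0, 0, 0, 0, 0], [0, 0, 0, 0, 0, 0]]], "fingers": 70, "force": 40}}

```text
time_s: 1.85
tcp_pos: [0.4557, 0.3582, 0.1114]
tcp_rot: [-2.414, -2.01, 0.001]
wrist_force: [1.0, -0.5, -0.2]
grip_width: 0.07
grip_force: 0.0
```

Call:
{"fn": "carry_out", "kwargs": {"commands": [[[0, 0, -0.9, 0, 0, 0], [0, 0, -0.9, 0, 0, 0], [0, 0, -0.9, 0, 0, 0], [0, 0, -0.8, 0, 0, 0], [0, 0, -0.4, 0, 0, 0], [0, 0, -0.2, 0, 0, 0], [0, 0, 0, 0, 0, 0], [0, 0, 0, 0, 0, 0]]]}}

```text
time_s: 2.85
tcp_pos: [0.4568, 0.3585, 0.0097]
tcp_rot: [2.415, 2.009, 0.002]
wrist_force: [-0.2, -0.6, 0.8]
grip_width: 0.0701
grip_force: 0.0
```

Call:
{"fn": "carry_out", "kwargs": {"commands": [[[0, 0, 0, 0, 0, 0], [0, 0, 0, 0, 0, 0], [0, 0, 0, 0, 0, 0], [0, 0, 0, 0, 0, 0], [0, 0, 0, 0, 0, 0], [0, 0, 0, 0, 0, 0]]], "fingers": 30}}

```text
time_s: 3.6
tcp_pos: [0.4567, 0.3583, 0.0094]
tcp_rot: [2.415, 2.009, 0.002]
wrist_force: [-0.3, -1.2, 5.6]
grip_width: 0.0356
grip_force: 40.5
```

Call:
{"fn": "carry_out", "kwargs": {"commands": [[[0, 0, 0.4, 0, 0, 0], [0, 0, 1, 0, 0, 0], [0, 0, 1, 0, 0, 0], [0, 0, 1, 0, 0, 0], [0, 0, 0.8, 0, 0, 0], [0, 0, 0, 0, 0, 0], [0, 0, 0, 0, 0, 0]]]}}

```text
time_s: 4.47
tcp_pos: [0.4557, 0.3577, 0.113]
tcp_rot: [-2.415, -2.009, 0.002]
wrist_force: [-0.2, 1.3, -1.8]
grip_width: 0.0357
grip_force: 40.0
```

```bash
cat > snap.py <<'E'
import sys
from h import *
# project world pt to scene camera, crop around
p=np.array([float(a) for a in sys.argv[2:5]]); f=grab('scene'); E=np.linalg.inv(f['extrinsics'])
uv=cv2.projectPoints(p[None],cv2.Rodrigues(E[:3,:3])[0],E[:3,3],K(f),np.array(f['dist_coeffs']))[0].ravel().astype(int)
r=45; x,y=max(uv[0],r),max(uv[1],r); c=f['frame'][y-r:y+r,x-r:x+r,::-1]
cv2.imwrite('pics/'+sys.argv[1]+'.png',cv2.resize(c,None,fx=5,fy=5,interpolation=cv2.INTER_CUBIC))
E
python3 snap.py lift38 .457 .358 .13
```

```text
(no output)
```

View pics/lift38.png

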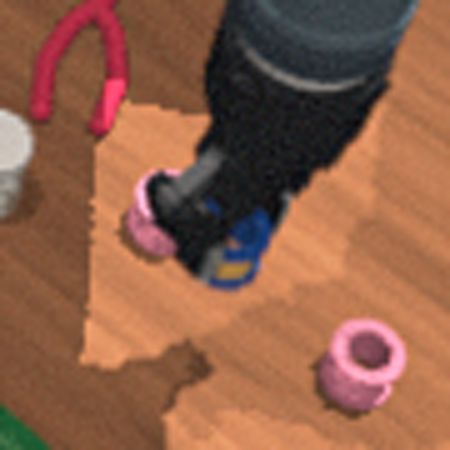

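The blue reel hangs level between the fingers at (235,260), and the table beneath it is clear. Next I carry it to spindle_4.

Call:
{"fn": "carry_out", "kwargs": {"commands": [[[0.33, -1, 0, 0, 0, 0], [0.33, -1, 0, 0, 0, 0], [0.33, -1, 0, 0, 0, 0], [0.33, -1, 0, 0, 0, 0], [0.33, -1, 0, 0, 0, 0], [0.33, -1, 0, 0, 0, 0], [0.33, -1, 0, 0, 0, 0], [0.33, -1, 0, 0, 0, 0], [0.33, -1, 0, 0, 0, 0], [0.33, -1, 0, 0, 0, 0], [0.33, -1, 0, 0, 0, 0], [0.33, -1, 0, 0, 0, 0], [0.33, -1, 0, 0, 0, 0], [0.33, -1, 0, 0, 0, 0], [0.33, -1, 0, 0, 0, 0], [0.33, -1, 0, 0, 0, 0], [0.33, -1, 0, 0, 0, 0], [0.33, -1, 0, 0, 0, 0], [0.33, -1, 0, 0, 0, 0], [0.33, -1, 0, 0, 0, 0]]]}}

```text
time_s: 7.02
tcp_pos: [0.6211, -0.143, 0.113]
tcp_rot: [-2.414, -2.008, 0.001]
wrist_force: [-0.3, 0.2, -0.6]
grip_width: 0.0354
grip_force: 40.0
```

Call:
{"fn": "carry_out", "kwargs": {"commands": [[[0.07, -0.63, 0, 0, 0, 0], [0, 0, 0, 0, 0, 0], [0, 0, 0, 0, 0, 0], [0, 0, 0, 0, 0, 0]]]}}

```text
time_s: 7.52
tcp_pos: [0.6227, -0.1567, 0.1139]
tcp_rot: [-2.414, -2.01, -0.0]
wrist_force: [-0.1, 0.1, -0.5]
grip_width: 0.0356
grip_force: 40.0
```

Call:
{"fn": "carry_out", "kwargs": {"commands": [[[0, -0.05, -0.5, 0, 0, 0], [0, 0, -0.5, 0, 0, 0], [0, 0, -0.5, 0, 0, 0], [0, 0, -0.5, 0, 0, 0], [0, 0, -0.5, 0, 0, 0], [0, 0, -0.5, 0, 0, 0], [0, 0, -0.3, 0, 0, 0], [0, 0, -0.1, 0, 0, 0], [0, 0, 0, 0, 0, 0], [0, 0, 0, 0, 0, 0]]]}}

```text
time_s: 8.78
tcp_pos: [0.6235, -0.1591, 0.0294]
tcp_rot: [2.415, 2.008, 0.001]
wrist_force: [0.3, -0.4, -1.0]
grip_width: 0.0359
grip_force: 40.0
```

Call:
{"fn": "carry_out", "kwargs": {"commands": [[[0, 0, -0.03, 0, 0, 0], [0, 0, 0, 0, 0, 0], [0, 0, 0, 0, 0, 0], [0, 0, 0, 0, 0, 0], [0, 0, 0.3, 0, 0, 0], [0, 0, 0.8, 0, 0, 0], [0, 0, 1, 0, 0, 0], [0, 0, 1, 0, 0, 0], [0, 0, 0.5, 0, 0, 0], [0, 0, 0, 0, 0, 0]]], "fingers": 70}}

```text
time_s: 10.02
tcp_pos: [0.6238, -0.1592, 0.1192]
tcp_rot: [2.414, 2.008, 0.002]
wrist_force: [0.2, 0.7, -0.8]
grip_width: 0.0701
grip_force: 0.0
```

```bash
python3 snap.py place38 .6225 -.158 .04
```

```text
(no output)
```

View pics/place38.png

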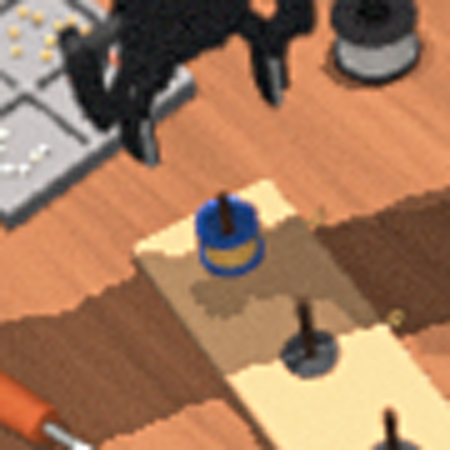

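The blue reel sits flat on spindle_4 at (230,235) with the dowel through its bore. Next is red.

Call:
{"fn": "carry_out", "kwargs": {"commands": [[[-0.84, 0.53, 0, 0, 0, 0], [-0.84, 0.53, 0, 0, 0, 0], [-0.84, 0.53, 0, 0, 0, 0], [-0.84, 0.53, 0, 0, 0, 0], [-0.84, 0.53, 0, 0, 0, 0], [-0.84, 0.53, 0, 0, 0, 0], [-0.84, 0.53, 0, 0, 0, 0], [-0.84, 0.53, 0, 0, 0, 0], [0, 0, 0, 0, 0, 0], [0, 0, -0.7, 0, 0, 0], [0, 0, -0.7, 0, 0, 0], [0, 0, -0.6, 0, 0, 0], [0, 0, 0, 0, 0, 0], [0, 0, 0, 0, 0, 0]]]}}

```text
time_s: 11.82
tcp_pos: [0.4555, -0.0533, 0.0682]
tcp_rot: [2.415, 2.008, 0.0]
wrist_force: [0.8, -0.3, 1.0]
grip_width: 0.0699
grip_force: 0.0
```

Call:
{"fn": "carry_out", "kwargs": {"commands": [[[0, 0, -0.8, 0, 0, 0], [0, 0, -0.8, 0, 0, 0], [0, 0, -0.6, 0, 0, 0], [0, 0, -0.2, 0, 0, 0], [0, 0, 0, 0, 0, 0], [0, 0, 0, 0, 0, 0]]]}}

```text
time_s: 12.58
tcp_pos: [0.4558, -0.0532, 0.0088]
tcp_rot: [2.414, 2.008, 0.002]
wrist_force: [0.4, -0.8, -0.3]
grip_width: 0.07
grip_force: 0.0
```

Call:
{"fn": "carry_out", "kwargs": {"commands": [[[0, 0, 0, 0, 0, 0], [0, 0, 0, 0, 0, 0], [0, 0, 0, 0, 0, 0], [0, 0, 0, 0, 0, 0], [0, 0, 0, 0, 0, 0], [0, 0, 0, 0, 0, 0]]], "fingers": 38}}

```text
time_s: 13.32
tcp_pos: [0.4555, -0.0531, 0.0089]
tcp_rot: [2.415, 2.008, 0.001]
wrist_force: [-1.7, -0.0, 4.6]
grip_width: 0.045
grip_force: 41.1
```

Call:
{"fn": "carry_out", "kwargs": {"commands": [[[0, 0, 0.4, 0, 0, 0], [0, 0, 1, 0, 0, 0], [0, 0, 1, 0, 0, 0], [0, 0, 1, 0, 0, 0], [0, 0, 0.8, 0, 0, 0], [0, 0, 0, 0, 0, 0], [0, 0, 0, 0, 0, 0]]]}}

```text
time_s: 14.2
tcp_pos: [0.4545, -0.0528, 0.1126]
tcp_rot: [-2.415, -2.009, 0.001]
wrist_force: [0.1, -0.1, -0.4]
grip_width: 0.0453
grip_force: 41.4
```

Call:
{"fn": "carry_out", "kwargs": {"commands": [[[0.92, -0.08, 0, 0, 0, 0], [0.92, -0.08, 0, 0, 0, 0], [0.92, -0.08, 0, 0, 0, 0], [0.92, -0.08, 0, 0, 0, 0], [0.92, -0.08, 0, 0, 0, 0], [0.92, -0.08, 0, 0, 0, 0], [0.92, -0.08, 0, 0, 0, 0], [0.92, -0.08, 0, 0, 0, 0], [0, 0, 0, 0, 0, 0], [0, 0, 0, 0, 0, 0], [0, 0, 0, 0, 0, 0]]]}}

```text
time_s: 15.58
tcp_pos: [0.6377, -0.0688, 0.1126]
tcp_rot: [-2.414, -2.008, 0.002]
wrist_force: [-0.1, -0.2, -1.9]
grip_width: 0.0449
grip_force: 41.4
```

Call:
{"fn": "carry_out", "kwargs": {"commands": [[[0.04, -0.03, -0.5, 0, 0, 0], [0, 0, -0.5, 0, 0, 0], [0, 0, -0.5, 0, 0, 0], [0, 0, -0.5, 0, 0, 0], [0, 0, -0.5, 0, 0, 0], [0, 0, -0.5, 0, 0, 0], [0, 0, -0.3, 0, 0, 0], [0, 0, -0.06, 0, 0, 0], [0, 0, 0, 0, 0, 0], [0, 0, 0, 0, 0, 0]]]}}

```text
time_s: 16.82
tcp_pos: [0.6405, -0.0698, 0.0297]
tcp_rot: [2.415, 2.008, 0.001]
wrist_force: [0.8, -0.6, -1.6]
grip_width: 0.045
grip_force: 41.5
```

Call:
{"fn": "carry_out", "kwargs": {"commands": [[[0, 0, 0, 0, 0, 0], [0, 0, 0, 0, 0, 0], [0, 0, 0, 0, 0, 0], [0, 0, 0, 0, 0, 0], [0, 0, 0.3, 0, 0, 0], [0, 0, 0.8, 0, 0, 0], [0, 0, 1, 0, 0, 0], [0, 0, 1, 0, 0, 0], [0, 0, 0.5, 0, 0, 0], [0, 0, 0, 0, 0, 0]]], "fingers": 75}}

```text
time_s: 18.08
tcp_pos: [0.6408, -0.0699, 0.1202]
tcp_rot: [2.414, 2.008, 0.002]
wrist_force: [-1.1, 0.1, 0.1]
grip_width: 0.075
grip_force: 0.0
```

Call:
{"fn": "carry_out", "kwargs": {"commands": [[[-0.87, -0.71, 0, 0, 0, 0], [-0.87, -0.71, 0, 0, 0, 0], [-0.87, -0.71, 0, 0, 0, 0], [-0.87, -0.71, 0, 0, 0, 0], [-0.87, -0.71, 0, 0, 0, 0], [-0.87, -0.71, 0, 0, 0, 0], [-0.87, -0.71, 0, 0, 0, 0], [-0.87, -0.71, 0, 0, 0, 0], [-0.87, -0.71, 0, 0, 0, 0], [0, 0, 0, 0, 0, 0], [0, 0, -0.7, 0, 0, 0], [0, 0, -0.7, 0, 0, 0], [0, 0, -0.6, 0, 0, 0], [0, 0, 0, 0, 0, 0], [0, 0, 0, 0, 0, 0]]], "fingers": 80}}

```text
time_s: 19.95
tcp_pos: [0.4446, -0.2294, 0.0693]
tcp_rot: [2.415, 2.009, 0.0]
wrist_force: [0.1, 0.2, 0.3]
grip_width: 0.0796
grip_force: 0.0
```

```bash
python3 snap.py place47 .6 -.11 .04
```

```text
(no output)
```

View pics/place47.png

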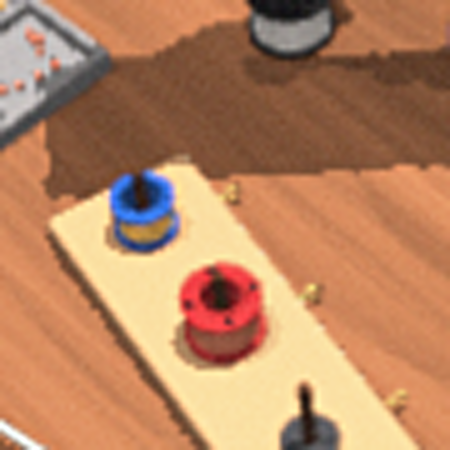

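Both reels sit flat on their spindles, blue at (145,210) and red at (222,310). Now black.

Call:
{"fn": "carry_out", "kwargs": {"commands": [[[0, 0, -0.8, 0, 0, 0], [0, 0, -0.8, 0, 0, 0], [0, 0, -0.6, 0, 0, 0], [0, 0, -0.2, 0, 0, 0], [0, 0, 0, 0, 0, 0], [0, 0, 0, 0, 0, 0]]]}}

```text
time_s: 20.75
tcp_pos: [0.4448, -0.2299, 0.0097]
tcp_rot: [2.414, 2.008, 0.001]
wrist_force: [0.5, 0.4, 0.2]
grip_width: 0.0799
grip_force: 0.0
```

Call:
{"fn": "carry_out", "kwargs": {"commands": [[[0, 0, 0, 0, 0, 0], [0, 0, 0, 0, 0, 0], [0, 0, 0, 0, 0, 0], [0, 0, 0, 0, 0, 0], [0, 0, 0, 0, 0, 0], [0, 0, 0, 0, 0, 0]]], "fingers": 46}}

```text
time_s: 21.5
tcp_pos: [0.445, -0.2299, 0.0098]
tcp_rot: [2.414, 2.008, 0.001]
wrist_force: [0.2, 0.1, 6.5]
grip_width: 0.0537
grip_force: 43.0
```

Call:
{"fn": "carry_out", "kwargs": {"commands": [[[0, 0, 0.4, 0, 0, 0], [0, 0, 1, 0, 0, 0], [0, 0, 1, 0, 0, 0], [0, 0, 1, 0, 0, 0], [0, 0, 0.8, 0, 0, 0], [0, 0, 0, 0, 0, 0], [0, 0, 0, 0, 0, 0]]]}}

```text
time_s: 22.38
tcp_pos: [0.4436, -0.2291, 0.1133]
tcp_rot: [-2.414, -2.008, 0.001]
wrist_force: [0.4, 1.0, -1.3]
grip_width: 0.054
grip_force: 42.7
```

Call:
{"fn": "carry_out", "kwargs": {"commands": [[[0.77, 0.9, 0, 0, 0, 0], [0.77, 0.9, 0, 0, 0, 0], [0.77, 0.9, 0, 0, 0, 0], [0.77, 0.9, 0, 0, 0, 0], [0.77, 0.9, 0, 0, 0, 0], [0.77, 0.9, 0, 0, 0, 0], [0.77, 0.9, 0, 0, 0, 0], [0.77, 0.9, 0, 0, 0, 0], [0.77, 0.9, 0, 0, 0, 0], [0.77, 0.9, 0, 0, 0, 0], [0.77, 0.9, 0, 0, 0, 0], [0, 0, 0, 0, 0, 0], [0, 0, 0, 0, 0, 0], [0, 0, 0, 0, 0, 0]]]}}

```text
time_s: 24.12
tcp_pos: [0.655, 0.0173, 0.1135]
tcp_rot: [-2.416, -2.007, 0.002]
wrist_force: [-0.4, -0.4, -1.0]
grip_width: 0.0538
grip_force: 42.7
```

Call:
{"fn": "carry_out", "kwargs": {"commands": [[[0.02, 0.04, -0.5, 0, 0, 0], [0, 0, -0.5, 0, 0, 0], [0, 0, -0.5, 0, 0, 0], [0, 0, -0.5, 0, 0, 0], [0, 0, -0.5, 0, 0, 0], [0, 0, -0.5, 0, 0, 0], [0, 0, -0.3, 0, 0, 0], [0, 0, -0.06, 0, 0, 0], [0, 0, 0, 0, 0, 0], [0, 0, 0, 0, 0, 0]]]}}

```text
time_s: 25.38
tcp_pos: [0.657, 0.019, 0.0307]
tcp_rot: [2.415, 2.008, 0.001]
wrist_force: [-0.1, 0.1, -0.9]
grip_width: 0.0539
grip_force: 42.8
```

Call:
{"fn": "carry_out", "kwargs": {"commands": [[[0, 0, 0, 0, 0, 0], [0, 0, 0, 0, 0, 0], [0, 0, 0, 0, 0, 0], [0, 0, 0, 0, 0, 0], [0, 0, 0.3, 0, 0, 0], [0, 0, 0.8, 0, 0, 0], [0, 0, 1, 0, 0, 0], [0, 0, 1, 0, 0, 0], [0, 0, 0.5, 0, 0, 0], [0, 0, 0, 0, 0, 0]]], "fingers": 84}}

```text
time_s: 26.62
tcp_pos: [0.6574, 0.019, 0.1213]
tcp_rot: [2.414, 2.008, 0.003]
wrist_force: [-0.0, -0.0, 0.1]
grip_width: 0.084
grip_force: 0.0
```

Call:
{"fn": "carry_out", "kwargs": {"commands": [[[-0.6, -0.95, 0, 0, 0, 0], [-0.6, -0.95, 0, 0, 0, 0], [-0.6, -0.95, 0, 0, 0, 0], [-0.6, -0.95, 0, 0, 0, 0], [-0.6, -0.95, 0, 0, 0, 0], [-0.6, -0.95, 0, 0, 0, 0], [-0.6, -0.95, 0, 0, 0, 0], [-0.6, -0.95, 0, 0, 0, 0], [-0.6, -0.95, 0, 0, 0, 0], [-0.6, -0.95, 0, 0, 0, 0], [-0.6, -0.95, 0, 0, 0, 0], [-0.6, -0.95, 0, 0, 0, 0], [-0.6, -0.95, 0, 0, 0, 0], [-0.6, -0.95, 0, 0, 0, 0], [-0.6, -0.95, 0, 0, 0, 0], [0, 0, 0, 0, 0, 0], [0, 0, -0.8, 0, 0, 0], [0, 0, -0.8, 0, 0, 0], [0, 0, 0, 0, 0, 0], [0, 0, 0, 0, 0, 0]]]}}

```text
time_s: 29.12
tcp_pos: [0.4318, -0.3367, 0.0803]
tcp_rot: [-2.414, -2.01, -0.0]
wrist_force: [-0.5, -0.3, 0.4]
grip_width: 0.0839
grip_force: 0.0
```

```bash
cat > reel.py <<'E'
from h import *
S=dict(sp1=(.673,.107),sp2=(.6562,.0187),sp3=(.6394,-.0697),sp4=(.6225,-.158),jar=(.4497,.216))
for n in('top','scene'):
    P=cloud(grab(n)).reshape(-1,3)
    for k,(x,y) in S.items():
        q=P[(np.hypot(P[:,0]-x,P[:,1]-y)<.042)&(P[:,2]>.025)&(P[:,2]<.0625)]
        if len(q)<30: print(n,k,'none',len(q)); continue
        z=q[:,2]; h,e=np.histogram(z,np.arange(.025,.064,.002)); zt=e[h.argmax()]+.001
        t=q[abs(z-zt)<.0035]; (a,b),r=cv2.minEnclosingCircle((t[:,:2]*1000).astype(np.float32))
        A=np.c_[t[:,:2]-t[:,:2].mean(0),np.ones(len(t))]; g=np.linalg.lstsq(A,t[:,2],rcond=None)[0]
        print(n,k,'top z',round(g[2],4),'tilt',np.round(g[:2],3),'off mm',round(a-x*1000,1),round(b-y*1000,1),'r',round(r,1))
E
python3 reel.py
```

```text
top sp1 none 10
top sp2 top z 0.0536 tilt [0.002 0.015] off mm 0.9 -2.7 r 28.4
top sp3 top z 0.0494 tilt [-0.005  0.003] off mm 1.4 -2.2 r 23.5
top sp4 top z 0.046 tilt [-0.021  0.002] off mm 2.1 -0.8 r 19.6
top jar top z 0.0535 tilt [-0.005 -0.009] off mm -0.1 -0.6 r 20.6
scene sp1 none 25
scene sp2 top z 0.0536 tilt [0.008 0.002] off mm -0.5 0.5 r 28.5
scene sp3 top z 0.0495 tilt [ 0.015 -0.004] off mm -1.1 1.0 r 24.2
scene sp4 top z 0.0456 tilt [0.023 0.012] off mm -0.1 -0.6 r 20.2
scene jar top z 0.0535 tilt [0.004 0.012] off mm -1.1 1.5 r 21.7
```

All three placed reels are flat, seated and centred, and the jar has not moved. Now the big one.

Call:
{"fn": "carry_out", "kwargs": {"commands": [[[0.05, -0.07, -0.7, 0, 0, 0], [0, 0, -0.6, 0, 0, 0], [0, 0, -0.6, 0, 0, 0], [0, 0, -0.5, 0, 0, 0], [0, 0, -0.3, 0, 0, 0], [0, 0, -0.1, 0, 0, 0], [0, 0, 0, 0, 0, 0], [0, 0, 0, 0, 0, 0]]]}}

```text
time_s: 30.22
tcp_pos: [0.4331, -0.3393, 0.0106]
tcp_rot: [2.414, 2.008, 0.0]
wrist_force: [-0.4, -0.4, -0.1]
grip_width: 0.0838
grip_force: 0.0
```

Call:
{"fn": "carry_out", "kwargs": {"commands": [[[0, 0, 0, 0, 0, 0], [0, 0, 0, 0, 0, 0], [0, 0, 0, 0, 0, 0], [0, 0, 0, 0, 0, 0], [0, 0, 0, 0, 0, 0], [0, 0, 0, 0, 0, 0]]], "fingers": 55, "force": 45}}

```text
time_s: 30.98
tcp_pos: [0.4332, -0.3392, 0.0111]
tcp_rot: [2.414, 2.008, 0.001]
wrist_force: [-1.1, 1.6, 5.4]
grip_width: 0.0641
grip_force: 49.2
```

Call:
{"fn": "carry_out", "kwargs": {"commands": [[[0, 0, 0.4, 0, 0, 0], [0, 0, 1, 0, 0, 0], [0, 0, 1, 0, 0, 0], [0, 0, 1, 0, 0, 0], [0, 0, 0.8, 0, 0, 0], [0, 0, 0, 0, 0, 0], [0, 0, 0, 0, 0, 0]]]}}

```text
time_s: 31.85
tcp_pos: [0.4323, -0.3385, 0.1143]
tcp_rot: [-2.414, -2.008, 0.0]
wrist_force: [-1.2, 0.9, -2.1]
grip_width: 0.0647
grip_force: 50.4
```

Call:
{"fn": "carry_out", "kwargs": {"commands": [[[0.5, 0.94, 0, 0, 0, 0], [0.5, 0.94, 0, 0, 0, 0], [0.5, 0.94, 0, 0, 0, 0], [0.5, 0.94, 0, 0, 0, 0], [0.5, 0.94, 0, 0, 0, 0], [0.5, 0.94, 0, 0, 0, 0], [0.5, 0.94, 0, 0, 0, 0], [0.5, 0.94, 0, 0, 0, 0], [0.5, 0.94, 0, 0, 0, 0], [0.5, 0.94, 0, 0, 0, 0], [0.5, 0.94, 0, 0, 0, 0], [0.5, 0.94, 0, 0, 0, 0], [0.5, 0.94, 0, 0, 0, 0], [0.5, 0.94, 0, 0, 0, 0], [0.5, 0.94, 0, 0, 0, 0], [0.5, 0.94, 0, 0, 0, 0], [0.5, 0.94, 0, 0, 0, 0], [0.5, 0.94, 0, 0, 0, 0], [0.5, 0.94, 0, 0, 0, 0], [0, 0, 0, 0, 0, 0]]]}}

```text
time_s: 34.35
tcp_pos: [0.6698, 0.1092, 0.113]
tcp_rot: [-2.412, -2.011, 0.003]
wrist_force: [0.3, -0.7, -2.6]
grip_width: 0.0643
grip_force: 50.5
```

Call:
{"fn": "carry_out", "kwargs": {"commands": [[[0, 0, 0, 0, 0, 0], [0, 0, 0, 0, 0, 0]]]}}

```text
time_s: 34.6
tcp_pos: [0.6695, 0.1066, 0.1146]
tcp_rot: [-2.416, -2.007, 0.002]
wrist_force: [0.3, -0.6, -1.4]
grip_width: 0.0642
grip_force: 50.5
```

Call:
{"fn": "carry_out", "kwargs": {"commands": [[[0.1, 0.02, -0.5, 0, 0, 0], [0, 0, -0.5, 0, 0, 0], [0, 0, -0.5, 0, 0, 0], [0, 0, -0.5, 0, 0, 0], [0, 0, -0.5, 0, 0, 0], [0, 0, -0.5, 0, 0, 0], [0, 0, -0.3, 0, 0, 0], [0, 0, -0.06, 0, 0, 0], [0, 0, 0, 0, 0, 0], [0, 0, 0, 0, 0, 0]]]}}

```text
time_s: 35.85
tcp_pos: [0.6733, 0.1081, 0.0317]
tcp_rot: [2.415, 2.009, 0.002]
wrist_force: [0.3, -0.6, -1.7]
grip_width: 0.0644
grip_force: 50.5
```

Call:
{"fn": "carry_out", "kwargs": {"commands": [[[0, 0, 0, 0, 0, 0], [0, 0, 0, 0, 0, 0], [0, 0, 0, 0, 0, 0], [0, 0, 0, 0, 0, 0], [0, 0, 0.3, 0, 0, 0], [0, 0, 0.8, 0, 0, 0], [0, 0, 1, 0, 0, 0], [0, 0, 1, 0, 0, 0], [0, 0, 1, 0, 0, 0], [-1, 0, 0, 0, 0, 0], [-1, 0, 0, 0, 0, 0], [-1, 0, 0, 0, 0, 0], [-1, 0, 0, 0, 0, 0], [0, 0, 0, 0, 0, 0], [0, 0, 0, 0, 0, 0], [0, 0, 0, 0, 0, 0]]], "fingers": 84}}

```text
time_s: 37.85
tcp_pos: [0.574, 0.108, 0.1338]
tcp_rot: [2.415, 2.008, 0.002]
wrist_force: [0.7, 0.2, -0.3]
grip_width: 0.084
grip_force: 0.0
```

```bash
python3 reel.py; python3 -c "
from h import *
save(grab('scene'),'pics/end.png')"
```

```text
top sp1 top z 0.0576 tilt [-0.025 -0.007] off mm 4.8 -15.7 r 27.8
top sp2 top z 0.0537 tilt [-0.004 -0.004] off mm 1.1 -1.6 r 28.4
top sp3 top z 0.0497 tilt [0.009 0.014] off mm 1.2 -2.1 r 23.5
top sp4 top z 0.0454 tilt [-0.033  0.011] off mm 2.4 -0.4 r 19.6
top jar none 0
scene sp1 top z 0.0578 tilt [-0.001  0.001] off mm -2.1 1.5 r 33.9
scene sp2 top z 0.0538 tilt [-0.004  0.011] off mm 0.3 -0.2 r 29.3
scene sp3 top z 0.0496 tilt [-0.003  0.01 ] off mm 0.2 1.9 r 25.0
scene sp4 top z 0.0445 tilt [0.008 0.014] off mm 0.1 -1.8 r 19.8
scene jar top z 0.0535 tilt [0.006 0.017] off mm 0.0 -0.3 r 21.2
```

View pics/end.png

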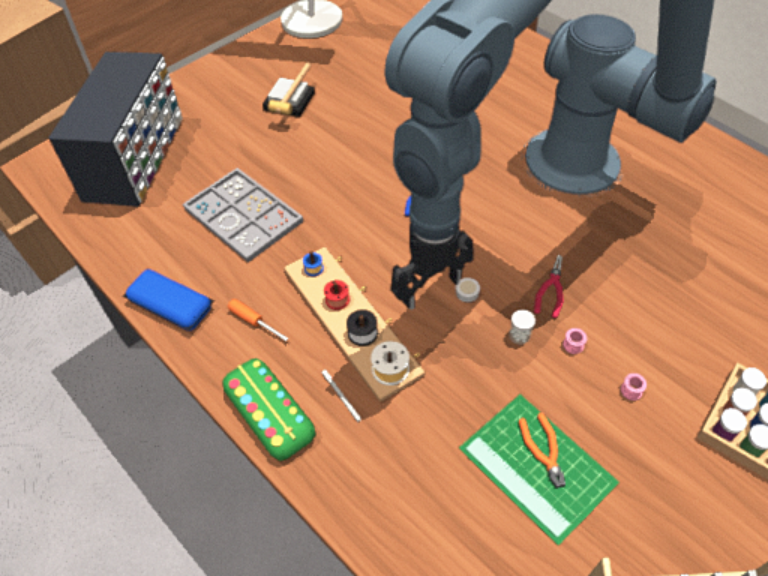

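The final view shows the four reels seated flat in order from the mat: white (390,362), black (362,327), red (336,294), blue (312,264). The jar at (522,326) is upright where it stood, and the arm is clear.

```bash
python3 -c "
from bench import ctrl
print(ctrl.close_job())"
```

```text
the job is handed in; nothing more can be done
None
```

I put all four reels on their spindles, largest nearest the green mat, and handed the job in; my last camera check showed them flat and released, the jar still in place and about 38 s on the clock, but no verdict was returned.

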